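# Find and press the concealed catch of a tilt-out bin

## Task

A concealed catch keeps the tilt-out bin shut: it is one of the five look-alike pads set flush in a row in the flat steel top of the bin unit, the one that lies slightly recessed and gives under a fingertip. With the fingers closed, feel along the row without leaning hard on it, press the pad that gives all the way down so that the bin tips open, and take the hand clear so that the pad springs back. Leave the glass jug and the pepper mill standing where they are.

Things in the scene. Friction and masses are not known exactly. Their poses are not given: they have to be found in the camera images.
- panel (a point): Centre of the flat top of the bin unit, a fixed brushed-steel box 170 (x) by 330 (y) by 120 mm high on the work surface. The point lies on the upper face; z up, y along the row of pads, x towards the side where the bin tips out. The five steel pads, each 64 (x) by 54 mm (y), lie 56 mm apart along y, the third centred on this point, with 2 mm seams.
- pad_1 (a point): Place of the first pad: its centre, level with the upper face, at the -y end of the row. Four of the five pads are rigid blanks level with the face; any one may be the catch.
- pad_5 (a point): Place of the fifth pad: its centre, level with the upper face, at the +y end of the row.
- catch (a joint): Travel of the catch pad in m: 0 at rest, 0.008 fully down. At rest its top lies 2 mm below the face and the blanks; it starts to sink at about 2 N, bottoms at about 5 N, 10 mm below the face, and springs back when let go. It frees the bin at 0.004 to 0.005.
- bin (a joint): Tilt of the bin in rad: 0 shut, 0.55 fully open. Hinged at the foot of the unit's +x side; once the catch frees it, a spring swings it open by itself in about a second (its top edge moves some 50 mm out, its pull lever up to 85 mm from the unit's side) and it stays open.
- jug: Glass measuring jug, 104 mm across the rim, 130 mm high, handle to its +y side; origin at the centre of its foot. Bystander.
- mill: Orange pepper mill, 58 mm across, 195 mm high; origin at the centre of its foot. Bystander.

How it is judged:
By the outcome, as a careful person would: the job done as asked, in the order asked, and still so for the second after the job is handed in, with the robot touching nothing.
It also fails if it takes over 51 s, if anything falls off the work surface, if the arm or the gripper's body presses on something with over 40 N, if the wrist force passes 120 N, or if a joint passes its speed limit or range.

## Robot

A 6-joint arm with a two-finger parallel gripper is mounted at the origin on the work surface. World frame = base frame: x ahead of the robot, y to its left, z up, the work surface at z = 0. Lengths are in m, angles in degrees, forces in N, time in s.
With the tool pointing down it reaches from about 0.375 to 0.9 m from the base axis. Payload 3.1 kg.
Tool frame: the origin (TCP) lies on the centre line of the jaws, within the pads' length; the fingertips stand 25 mm ahead of it and the grasp point (between the pads) lies 6 mm ahead of it; z points along the fingers, y is the line along which they close (so a half turn about z gives the same grasp; the last joint's range is limited). The gripper opens to 87 mm and grips with 3 to 60 N. Pads are 19 mm wide; open, the fingers measure 117 mm over their backs; the gripper's body (75 mm by 190 mm) begins 51 mm behind the grasp point.
Start: joints at [59.272, 30.224, 82.088, -0, 67.689, -10.227], TCP at [0.219, 0.585, 0.225] pointing down, gripper open.
Joint ranges: [-176.69, 176.69], [-43.24, 126.21], [12.49, 139.97], [-82, 262], [0, 151.66], [-163.58, 163.58]. Speed limits (degrees/s): [159.86, 159.86, 180, 180, 180, 180].

## Interface

Orientations are given as a 3x3 rotation matrix whose columns are the frame's x, y, z axes.
In Python, from rig import * gives the robot as it stands.
- The arm moves only by the tool step_arm, never from a script. Its argument "steps" is a list of rows, each a list of 7 numbers: the shift along the tool's x, y, z normalised to -1 to 1, where 1 is 0.3 m, then the turn, a rotation vector about the tool's x, y, z normalised to -1 to 1, where 1 is 45 degrees, then the gripper's target within -1 to 1 (shut at 1, half-way at 0, fully open at -1). A call has 1 to 8 rows; each row is the pose to reach, as a shift and turn from the pose commanded when the call began, along the tool's axes at that moment; what a row does not reach only later rows make up. A row lasts 1/12 s, in which the tool goes at most 41.7 mm and 7.16 degrees, less where a joint would pass 70% of its speed; a pose out of reach is approached as far as the arm can. A call with a number of a shift or a turn outside -1 to 1 is refused whole. A call with a gripper value outside its range is refused whole. The fingers move at their own pace and stop on an object; the grip force is fixed at half the most. Time passes only in rows, so rows that repeat a pose let the fingers close. It gives the time, the measured TCP pose, the force, the opening and the grip force at its end, in the units of the state.
- read_state(): the state, without advancing time (a new reading comes with each control period).
- capture(name): name is "side" or "top"; returns a dict with "image" (400x640x3 uint8, red, green, blue), "vertical_fov" (degrees; the focal length in pixels is half the picture's height over the tangent of half this angle, whatever the lens; pixels are square), "cx", "cy" (the principal point, pixels), "world_from_camera" (4x4, takes a point from camera to world coordinates). Camera axes: x right, y down, z forward; pixel columns grow to the right and rows downward; lengths in m; the calibration is good to about 2 mm. A picture is of the moment at which its call begins. There is no depth.
- hand_in(): hands the job in; it is judged then, once.
The state is a dict: "time_s": time; "joint_positions": joint angles; "qvel": joint speeds; "tau": joint torques, N m; "position": TCP position; "tcp_rot": TCP orientation; "force": force on the tool from outside, world axes, zero at the start; "moment": the same for the moment, N m; "opening": opening from 0.0 (shut) to 1.0 (fully open); "grasp_force": force on a finger pad.
Only numpy, scipy, OpenCV 4.12 (cv2) and the standard library are available. Lean on these libraries where they do the work, as an engineer would, in place of code of your own. Each camera call takes 0.05 s, during which the arm holds its last target. There are 200 camera calls.

## Working session

There is one attempt and no reset: what is moved stays moved. The work goes in short steps, Python scripts to look and compute and a tool call to move; the robot and the scene stay as the last step left them, time stands still between calls to the robot, and variables do not carry over. Pictures are saved under pics/ and viewed, at most 10 in all, crops included, and the job is handed in when it is done.

Besides the shell and the picture viewer there is one more tool, called after ">>>" as a command line: name --pt "numbers of a row" for each row, then --argument value for the rest. step_arm: Moves the arm, as the interface text tells. Scaled input: -1 to 1 covers 0.3 m each way for a shift and 45 degrees each way for a turn. Its arguments: {"type":"object","properties":{"steps":{"type":"array"}},"required":["steps"]}

```bash
mkdir -p pics; cat > h.py <<'E'
from rig import *
import numpy as np, cv2
def shot(n,f):
    c=capture(n); cv2.imwrite('pics/'+f,c['image'][:,:,::-1]); np.savez('pics/'+f[:-4]+'.npz',**c); return c
def ray(f,u,v,z):
    c=np.load('pics/'+f+'.npz'); F=200/np.tan(np.radians(float(c['vertical_fov']))/2)
    T=c['world_from_camera']; d=T[:3,:3]@np.array([(u-c['cx'])/F,(v-c['cy'])/F,1]); o=T[:3,3]
    return o+d*(z-o[2])/d[2]
E
python3 - <<'E'
from h import *
for n in('side','top'):
    c=shot(n,n+'0.png'); print(c['vertical_fov'],c['cx'],c['cy'],c['world_from_camera'].round(3))
s=read_state(); print(s['time_s'],s['position'],s['tcp_rot'],s['force'],s['opening'])
E
```

```text
45.467871216695876 326.50276334744973 203.05378464692248 [[ 0.799 -0.404  0.445 -0.094]
 [-0.601 -0.519  0.608 -0.896]
 [-0.014 -0.753 -0.657  1.05 ]
 [ 0.     0.     0.     1.   ]]
56.4994565454774 321.11589238670996 198.58010831037487 [[ 0.011 -0.983  0.183  0.357]
 [-1.    -0.008  0.014  0.003]
 [-0.013 -0.183 -0.983  1.076]
 [ 0.     0.     0.     1.   ]]
0.1 [0.21851364 0.5848701  0.22436285] [[-9.36658615e-01  3.50242230e-01 -1.00902593e-03]
 [ 3.50243505e-01  9.36657162e-01 -1.68742558e-03]
 [ 3.54103664e-04 -1.93394648e-03 -9.99998067e-01]] [-0.60674538 -0.12702622  0.47109804] 0.9965649099352712
```

View pics/top0.png

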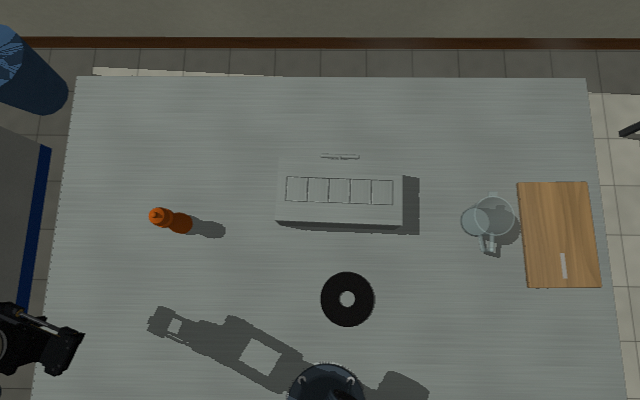

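View pics/side0.png

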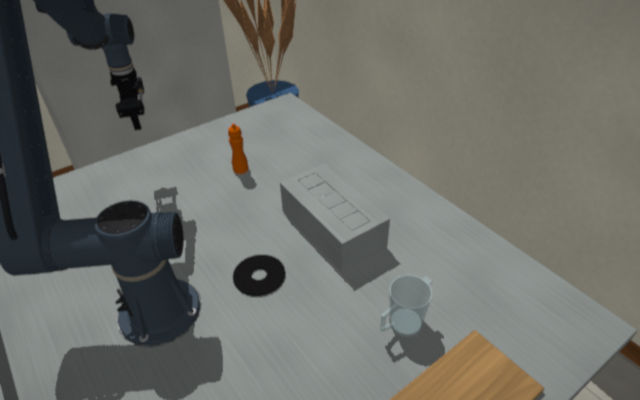

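The top view shows the unit with its five pads at u 286–393, v 177–204, the lever on the far side at (340,156), the mill at (170,218) and the jug at (488,218). The side view agrees. I'll enlarge the pads to measure them.

```bash
python3 - <<'E'
from h import *
a=cv2.imread('pics/top0.png')[145:240,265:425]; cv2.imwrite('pics/c1.png',cv2.resize(a,None,fx=5,fy=5,interpolation=cv2.INTER_CUBIC))
b=cv2.imread('pics/side0.png')[155:285,270:400]; b=cv2.convertScaleAbs(b,alpha=1.5);cv2.imwrite('pics/c2.png',cv2.resize(b,None,fx=4.5,fy=4.5,interpolation=cv2.INTER_CUBIC))
for p in[(286,178),(391,180),(393,204),(287,202)]: print(p,ray('top0',*p,.12))
E
```

```text
(286, 178) [0.58904218 0.11015156 0.12      ]
(391, 180) [ 0.58574754 -0.1665965   0.12      ]
(393, 204) [ 0.52172788 -0.17027709  0.12      ]
(287, 202) [0.52466486 0.10573518 0.12      ]
```

View pics/c1.png

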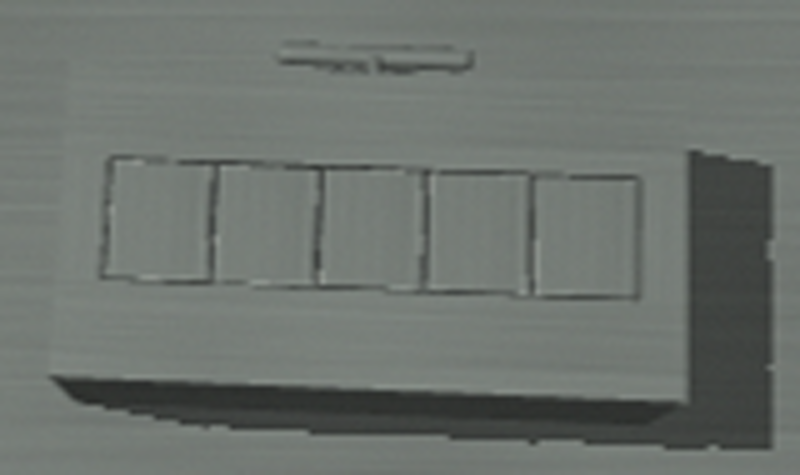

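View pics/c2.png

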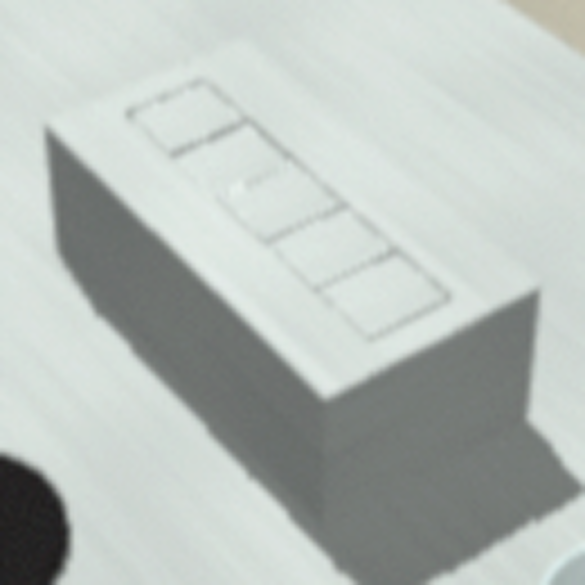

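The crop puts the outer pad corners at (110,157), (640,178), (638,297) and (101,277). The row is level and turned by about 2°. Next I compute the targets and find where the mill and jug stand.

```bash
cat >> h.py <<'E'
def corners():
    return np.array([ray('top0',265+(u+.5)/5-.5,145+(v+.5)/5-.5,.12) for u,v in[(108,157),(640,178),(638,297),(101,277)]])
C=corners(); ctr=C.mean(0); yy=(C[0]+C[3]-C[1]-C[2])/2; L=np.linalg.norm(yy); yy/=L
def rel(target,yaxis):
    s=read_state(); R=s['tcp_rot']; R=np.array(R)
    d=R.T@(np.array(target)-s['position']); z=np.array([0,0,-1.]); y=yaxis/np.linalg.norm(yaxis); Rt=np.c_[np.cross(y,z),y,z]
    rv=cv2.Rodrigues(R.T@Rt)[0].ravel()
    return (d/.3).round(3),(np.degrees(rv)/45).round(3)
E
python3 - <<'E'
from h import *
print(C.round(4),ctr,yy,L,np.linalg.norm(C[0]-C[3]),np.linalg.norm(C[1]-C[2]))
def s(u,v):return (270+u/4.5,155+v/4.5)
S=np.array([ray('side0',*s(*p),.12) for p in[(126,112),(203,78),(450,297),(372,339)]]);print('side',S.round(4),S.mean(0))
print('mill top',ray('top0',155,215,.195),'jug rim',ray('top0',495,215,.13))
yy[2]=0
for k in(-2,0,2): print(k,ctr+k*.056*yy)
print(rel(ctr+2*.056*yy+[0,0,.2],yy))
E
```

```text
[[ 0.5945  0.1098  0.12  ]
 [ 0.5852 -0.1708  0.12  ]
 [ 0.5217 -0.1682  0.12  ]
 [ 0.5299  0.1116  0.12  ]] [ 0.55783926 -0.02939297  0.12      ] [0.03113672 0.99951513 0.        ] 0.2803351457663622 0.06458641625826798 0.06358191161786743
side [[ 0.5306  0.1078  0.12  ]
 [ 0.5958  0.1063  0.12  ]
 [ 0.5857 -0.1732  0.12  ]
 [ 0.523  -0.1724  0.12  ]] [ 0.55876522 -0.03287789  0.12      ]
mill top [0.47711488 0.4142309  0.195     ] jug rim [ 0.49377102 -0.42716895  0.13      ]
-2 [ 0.55435195 -0.14133867  0.12      ]
0 [ 0.55783926 -0.02939297  0.12      ]
2 [0.56132658 0.08255272 0.12      ]
(array([-1.657, -1.169, -0.317]), array([-0.002, -0.001, -0.416]))
```

The corner measurements match the given sizes (row 280 mm against 278, pads 64 mm), and the two views agree to about 3 mm. The mill stands at (0.48, 0.41), so I lift the arm first, then cross over to the +y end of the row.

>>> step_arm --pt "0 0 -0.14 0 0 0 1" --pt "0 0 -0.28 0 0 0 1" --pt "0 0 -0.4 0 0 0 1" --pt "0 0 -0.4 0 0 0 1" --pt "0 0 -0.4 0 0 0 1"

```text
time_s: 0.52
position: [0.2194, 0.5864, 0.348]
tcp_rot: [[-0.937, 0.35, 0.003], [0.35, 0.937, 0.005], [-0.001, 0.006, -1.0]]
force: [-0.1, 0.9, 0.0]
opening: 0.701
grasp_force: 0.0
```

>>> step_arm --pt "-0.1 -0.07 0 0 0 0 1" --pt "-0.2 -0.14 0 0 0 0 1" --pt "-0.3 -0.21 0 0 0 0 1" --pt "-0.4 -0.28 0 0 0 0 1" --pt "-0.5 -0.35 0 0 0 0 1" --pt "-0.6 -0.42 0 0 0 0 1" --pt "-0.7 -0.5 0 0 0 0 1" --pt "-0.8 -0.57 0 0 0 0 1"

```text
time_s: 1.18
position: [0.383, 0.3387, 0.343]
tcp_rot: [[-0.937, 0.35, -0.004], [0.35, 0.937, -0.003], [0.003, -0.004, -1.0]]
force: [0.6, 0.5, 0.0]
opening: 0.096
grasp_force: 0.0
```

```bash
python3 - <<'E'
from h import *
s=read_state(); print(s['time_s'],s['position'],s['joint_positions'],s['force'],s['opening'],rel(ctr+2*.056*yy+[0,0,.04],yy))
E
```

```text
1.1833 [0.38296407 0.33867101 0.34299282] [ 2.89541260e+01  1.41920080e+01  8.86815895e+01 -1.09986742e-02
  7.74185284e+01 -4.05514507e+01] [6.04142237e-01 5.36532382e-01 2.94558643e-04] 0.09639038158212604 (array([-0.858, -0.589,  0.61 ]), array([-0.004, -0.005, -0.416]))
```

>>> step_arm --pt "-0.1 -0.07 0 0 0 -0.1 1" --pt "-0.2 -0.14 0 0 0 -0.2 1" --pt "-0.3 -0.21 0 0 0 -0.3 1" --pt "-0.4 -0.28 0 0 0 -0.416 1" --pt "-0.5 -0.35 0 0 0 -0.416 1" --pt "-0.61 -0.42 0 0 0 -0.416 1" --pt "-0.72 -0.5 0 0 0 -0.416 1" --pt "-0.82 -0.57 0 0 0 -0.416 1"

```text
time_s: 1.85
position: [0.554, 0.0927, 0.3428]
tcp_rot: [[-0.999, 0.032, -0.005], [0.032, 0.999, -0.0], [0.005, -0.0, -1.0]]
force: [-0.1, -0.3, 0.4]
opening: 0.004
grasp_force: 0.0
```

>>> step_arm --pt "0 0 0.13 0 0 0 1" --pt "0 0 0.26 0 0 0 1" --pt "0 0 0.39 0 0 0 1" --pt "0 0 0.5 0 0 0 1" --pt "0 0 0.5 0 0 0 1" --pt "0 0 0.5 0 0 0 1"

```text
time_s: 2.35
position: [0.5518, 0.0948, 0.1925]
tcp_rot: [[-0.999, 0.031, -0.008], [0.031, 1.0, 0.0], [0.008, 0.0, -1.0]]
force: [0.0, 0.0, 0.5]
opening: 0.008
grasp_force: 0.0
```

```bash
python3 - <<'E'
from h import *
s=read_state(); print(s['time_s'],s['position'],s['qvel'],s['force'],s['opening'],rel(ctr+2*.056*yy+[0,-.001,.028],yy))
shot('top','top1.png')
a=cv2.imread('pics/top1.png')[120:240,250:410]; cv2.imwrite('pics/c3.png',cv2.resize(a,None,fx=4,fy=4,interpolation=cv2.INTER_CUBIC))
E
```

```text
2.35 [0.55182144 0.09484964 0.19245934] [ 1.39031653e-01 -3.55819657e+00 -4.70753835e+00 -3.14018869e-03
 -1.52356412e-02  4.37890849e-02] [0.02047409 0.03391642 0.46114114] 0.007996649615824615 (array([-0.034, -0.043,  0.148]), array([ 0.  , -0.01, -0.  ]))
```

View pics/c3.png

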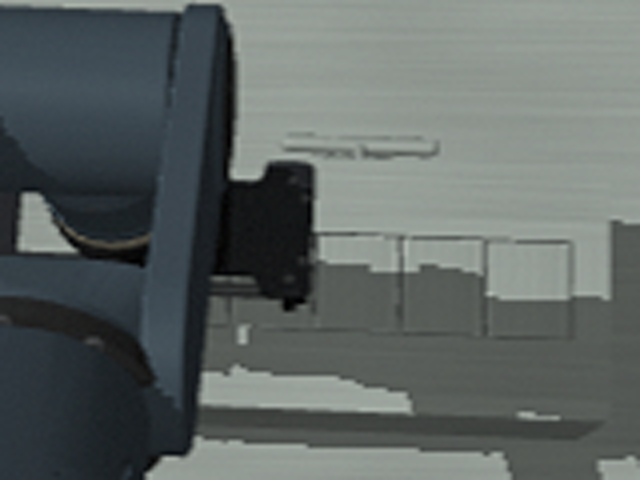

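The crop shows the hand over the +y end of the row and nothing in the way. Now I come down to about 3 mm above pad 5.

>>> step_arm --pt "-0.034 -0.043 0.05 0 0 0 1" --pt "-0.034 -0.043 0.1 0 0 0 1" --pt "-0.034 -0.043 0.14 0 0 0 1" --pt "-0.034 -0.043 0.14 0 0 0 1" --pt "-0.034 -0.043 0.14 0 0 0 1"

```text
time_s: 2.82
position: [0.5652, 0.0817, 0.155]
tcp_rot: [[-1.0, 0.031, 0.003], [0.031, 1.0, -0.0], [-0.003, -0.0, -1.0]]
force: [0.3, 0.1, -0.1]
opening: 0.006
grasp_force: 0.0
```

```bash
python3 - <<'E'
from h import *
s=read_state(); print(s['time_s'],s['position'],s['qvel'],s['force'],s['opening'],rel(ctr+2*.056*yy+[0,-.001,.025],yy))
E
```

```text
2.8167 [0.56519648 0.08172874 0.15503544] [ 0.11317237 -0.76583147 -0.45304232  0.04951347 -0.28512118  0.05726259] [ 0.25771657  0.10294858 -0.12105945] 0.00598564638558228 (array([ 0.013, -0.001,  0.033]), array([-0.   ,  0.004,  0.   ]))
```

>>> step_arm --pt "0.013 0 0.01 0 0 0 1" --pt "0.013 0 0.02 0 0 0 1" --pt "0.013 0 0.023 0 0 0 1" --pt "0.013 0 0.023 0 0 0 1" --pt "0.013 0 0.023 0 0 0 1"

```text
time_s: 3.23
position: [0.5604, 0.0818, 0.1467]
tcp_rot: [[-1.0, 0.031, 0.001], [0.031, 1.0, -0.0], [-0.001, -0.0, -1.0]]
force: [-0.6, -0.0, 0.1]
opening: 0.006
grasp_force: 0.0
```

>>> step_arm --pt "0 0 0.003 0 0 0 1" --pt "0 0 0.003 0 0 0 1" --pt "0 0 0.003 0 0 0 1"

```text
time_s: 3.48
position: [0.5602, 0.0818, 0.1454]
tcp_rot: [[-1.0, 0.031, -0.0], [0.031, 1.0, -0.0], [0.0, -0.0, -1.0]]
force: [0.0, -0.4, 0.9]
opening: 0.007
grasp_force: 0.0
```

>>> step_arm --pt "0 0 0.003 0 0 0 1" --pt "0 0 0.003 0 0 0 1" --pt "0 0 0.003 0 0 0 1"

```text
time_s: 3.73
position: [0.5601, 0.0818, 0.1444]
tcp_rot: [[-1.0, 0.031, -0.0], [0.031, 1.0, -0.0], [0.0, -0.0, -1.0]]
force: [-0.6, -0.3, 0.1]
opening: 0.004
grasp_force: 0.0
```

```bash
python3 - <<'E'
from h import *
s=read_state(); print(s['time_s'],s['position'],s['force'])
E
```

```text
3.7333 [0.56013401 0.0817603  0.1444277 ] [-0.62408895 -0.30909567  0.12221584]
```

>>> step_arm --pt "0 0 0.0025 0 0 0 1" --pt "0 0 0.0025 0 0 0 1" --pt "0 0 0.0025 0 0 0 1"

```text
time_s: 3.98
position: [0.5601, 0.0818, 0.1437]
tcp_rot: [[-1.0, 0.031, -0.0], [0.031, 1.0, 0.0], [0.0, -0.0, -1.0]]
force: [-0.4, -0.2, 0.5]
opening: 0.004
grasp_force: 0.0
```

>>> step_arm --pt "0 0 0.0025 0 0 0 1" --pt "0 0 0.0025 0 0 0 1" --pt "0 0 0.0025 0 0 0 1"

```text
time_s: 4.23
position: [0.5601, 0.0818, 0.143]
tcp_rot: [[-1.0, 0.031, -0.0], [0.031, 1.0, -0.0], [0.0, -0.0, -1.0]]
force: [-0.5, 0.3, -0.8]
opening: 0.005
grasp_force: 0.0
```

>>> step_arm --pt "0 0 0.0025 0 0 0 1" --pt "0 0 0.0025 0 0 0 1" --pt "0 0 0.0025 0 0 0 1"

```text
time_s: 4.48
position: [0.5602, 0.0818, 0.1423]
tcp_rot: [[-1.0, 0.031, -0.0], [0.031, 1.0, 0.0], [0.0, 0.0, -1.0]]
force: [0.4, -1.1, 0.3]
opening: 0.004
grasp_force: 0.0
```

>>> step_arm --pt "0 0 0.0025 0 0 0 1" --pt "0 0 0.0025 0 0 0 1" --pt "0 0 0.0025 0 0 0 1"

```text
time_s: 4.73
position: [0.5602, 0.0818, 0.1415]
tcp_rot: [[-1.0, 0.031, -0.0], [0.031, 1.0, -0.0], [0.0, -0.0, -1.0]]
force: [1.0, 0.2, -0.5]
opening: 0.005
grasp_force: 0.0
```

>>> step_arm --pt "0 0 0.0025 0 0 0 1" --pt "0 0 0.0025 0 0 0 1" --pt "0 0 0.0025 0 0 0 1"

```text
time_s: 4.98
position: [0.5601, 0.0818, 0.1407]
tcp_rot: [[-1.0, 0.031, -0.0], [0.031, 1.0, 0.0], [0.0, 0.0, -1.0]]
force: [-0.1, -0.6, 0.4]
opening: 0.005
grasp_force: 0.0
```

>>> step_arm --pt "0 0 0.0025 0 0 0 1" --pt "0 0 0.0025 0 0 0 1" --pt "0 0 0.0025 0 0 0 1"

```text
time_s: 5.23
position: [0.5601, 0.0818, 0.14]
tcp_rot: [[-1.0, 0.031, -0.0], [0.031, 1.0, -0.0], [0.0, -0.0, -1.0]]
force: [0.8, 0.6, -0.4]
opening: 0.002
grasp_force: 0.0
```

There's still no contact at a nominal tip height of 0.115. I look from the side before going lower.

```bash
python3 - <<'E'
from h import *
shot('side','side2.png')
b=cv2.imread('pics/side2.png')[110:260,255:405]; b=cv2.convertScaleAbs(b,alpha=1.4);cv2.imwrite('pics/c4.png',cv2.resize(b,None,fx=4,fy=4,interpolation=cv2.INTER_CUBIC))
E
```

```text
(no output)
```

View pics/c4.png

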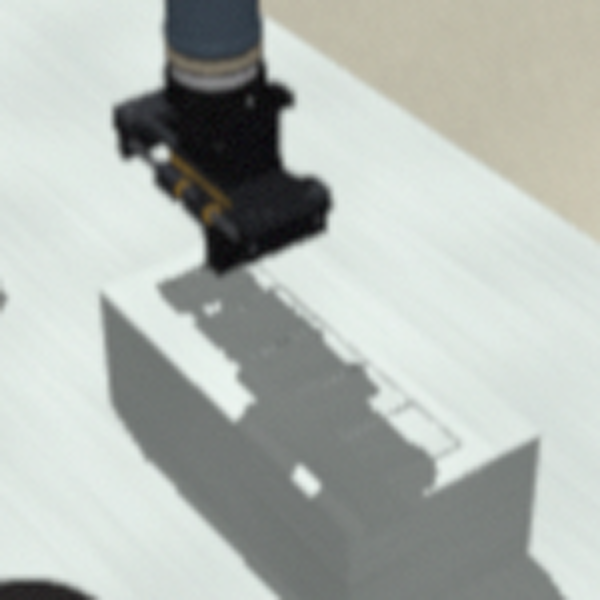

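The fingertip's lowest corner is at about (222,272) in the crop, i.e. (310.5,178) in the full image. I compare that with its projected position.

```bash
python3 - <<'E'
from h import *
c=np.load('pics/side2.npz');T=np.linalg.inv(c['world_from_camera']);F=200/np.tan(np.radians(float(c['vertical_fov']))/2)
def proj(p):
    q=T[:3,:3]@p+T[:3,3]; return np.array([q[0]/q[2]*F+c['cx'],q[1]/q[2]*F+c['cy']])
for z in(.115,.12,.125,.13):
  for dx,dy in((-.01,-.015),(.01,-.015),(-.01,.015)): 
    p=proj(np.array([.560+dx,.0818+dy,z])); print(z,dx,dy,p.round(1),((p-[255,110])*4).round())
s=read_state();print(s['force'],s['position'],s['tau'])
E
```

```text
0.115 -0.01 -0.015 [310.7 185.2] [223. 301.]
0.115 0.01 -0.015 [315.9 182.7] [243. 291.]
0.115 -0.01 0.015 [305.2 180.5] [201. 282.]
0.12 -0.01 -0.015 [310.6 184. ] [222. 296.]
0.12 0.01 -0.015 [315.8 181.5] [243. 286.]
0.12 -0.01 0.015 [305.1 179.2] [200. 277.]
0.125 -0.01 -0.015 [310.6 182.7] [222. 291.]
0.125 0.01 -0.015 [315.8 180.2] [243. 281.]
0.125 -0.01 0.015 [305. 178.] [200. 272.]
0.13 -0.01 -0.015 [310.5 181.4] [222. 286.]
0.13 0.01 -0.015 [315.7 179. ] [243. 276.]
0.13 -0.01 0.015 [304.9 176.7] [200. 267.]
[-0.22144751  0.29145878 -0.05049797] [0.56014988 0.0817692  0.13999587] [-6.09629897e-04 -4.12065876e+01 -1.33468804e+01 -3.08221544e-02
  7.71738449e-02  1.94836718e-05]
```

The visible tip seems to sit higher than nominal, so I keep feeling downward gently.

>>> step_arm --pt "0 0 0.003 0 0 0 1" --pt "0 0 0.003 0 0 0 1" --pt "0 0 0.003 0 0 0 1"

```text
time_s: 5.53
position: [0.5601, 0.0818, 0.1391]
tcp_rot: [[-1.0, 0.031, -0.0], [0.031, 1.0, 0.0], [0.0, 0.0, -1.0]]
force: [-0.3, -0.1, -0.2]
opening: 0.008
grasp_force: 0.0
```

>>> step_arm --pt "0 0 0.003 0 0 0 1" --pt "0 0 0.003 0 0 0 1" --pt "0 0 0.003 0 0 0 1"

```text
time_s: 5.78
position: [0.5602, 0.0818, 0.1382]
tcp_rot: [[-1.0, 0.031, -0.0], [0.031, 1.0, -0.0], [0.0, -0.0, -1.0]]
force: [0.2, 0.2, 0.0]
opening: 0.003
grasp_force: 0.0
```

```bash
python3 - <<'E'
from h import *
def proj(f,p):
    c=np.load(f'pics/{f}.npz');T=np.linalg.inv(c['world_from_camera']);F=200/np.tan(np.radians(float(c['vertical_fov']))/2)
    q=T[:3,:3]@p+T[:3,3]; return np.array([q[0]/q[2]*F+c['cx'],q[1]/q[2]*F+c['cy']])
R=np.array([[-.937,.35,0],[.35,.937,0],[0,0,-1]])
for t in(0,.025):
  for y in(-.058,-.044,.044,.058): print(t,y,proj('side0',np.array([.2185,.5849,.2244])+R@[0,y,t]).round(1))
a=cv2.imread('pics/side0.png')[60:140,95:175]; b=cv2.imread('pics/side2.png')[150:230,270:350]
cv2.imwrite('pics/c5.png',cv2.resize(cv2.convertScaleAbs(np.hstack([a,b]),alpha=1.6),None,fx=5,fy=5,interpolation=cv2.INTER_CUBIC))
E
```

```text
0 -0.058 [137.3 129.7]
0 -0.044 [137.3 127.4]
0 0.044 [137.4 114.1]
0 0.058 [137.4 112.1]
0.025 -0.058 [139.4 136.2]
0.025 -0.044 [139.4 134. ]
0.025 0.044 [139.4 120.5]
0.025 0.058 [139.4 118.5]
```

View pics/c5.png

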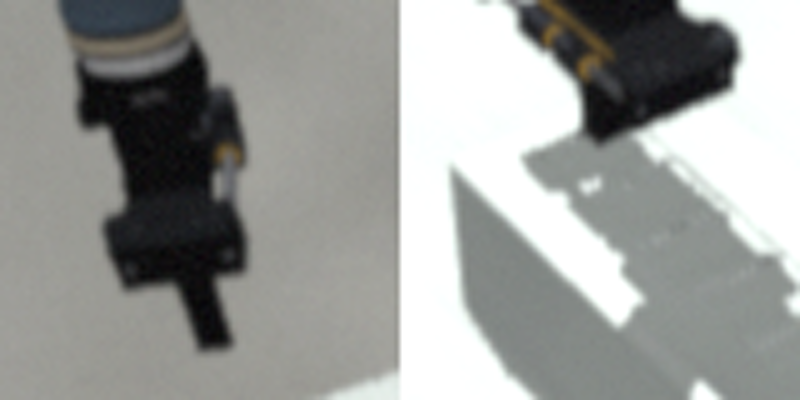

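In both views the tip appears roughly at TCP height, about 20 mm short of nominal. I continue down, relying on the force reading.

>>> step_arm --pt "0 0 0.003 0 0 0 1" --pt "0 0 0.006 0 0 0 1" --pt "0 0 0.006 0 0 0 1"

```text
time_s: 6.03
position: [0.56, 0.0818, 0.1362]
tcp_rot: [[-1.0, 0.031, -0.0], [0.031, 1.0, 0.0], [0.0, 0.0, -1.0]]
force: [-0.4, -0.0, 0.1]
opening: 0.004
grasp_force: 0.0
```

>>> step_arm --pt "0 0 0.003 0 0 0 1" --pt "0 0 0.006 0 0 0 1" --pt "0 0 0.006 0 0 0 1"

```text
time_s: 6.28
position: [0.5601, 0.0818, 0.1344]
tcp_rot: [[-1.0, 0.031, -0.0], [0.031, 1.0, 0.0], [0.0, -0.0, -1.0]]
force: [0.4, 1.1, 0.6]
opening: 0.002
grasp_force: 0.0
```

>>> step_arm --pt "0 0 0.003 0 0 0 1" --pt "0 0 0.006 0 0 0 1" --pt "0 0 0.006 0 0 0 1"

```text
time_s: 6.53
position: [0.5601, 0.0818, 0.1327]
tcp_rot: [[-1.0, 0.031, -0.0], [0.031, 1.0, 0.0], [0.0, -0.0, -1.0]]
force: [-0.3, -0.2, 0.0]
opening: 0.004
grasp_force: 0.0
```

>>> step_arm --pt "0 0 0.003 0 0 0 1" --pt "0 0 0.006 0 0 0 1" --pt "0 0 0.006 0 0 0 1"

```text
time_s: 6.78
position: [0.5601, 0.0818, 0.1309]
tcp_rot: [[-1.0, 0.031, -0.0], [0.031, 1.0, -0.0], [0.0, -0.0, -1.0]]
force: [0.1, 0.0, 0.3]
opening: 0.005
grasp_force: 0.0
```

```bash
python3 - <<'E'
from h import *
shot('side','side3.png');shot('top','top3.png')
a=cv2.imread('pics/side3.png')[120:220,250:370]; b=cv2.imread('pics/top3.png')[130:230,230:350]
cv2.imwrite('pics/c6.png',cv2.resize(np.hstack([np.uint8(255*(a/255)**.5),np.uint8(255*(b/255)**.5)]),None,fx=3.3,fy=3.3,interpolation=cv2.INTER_CUBIC))
E
```

```text
(no output)
```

View pics/c6.png

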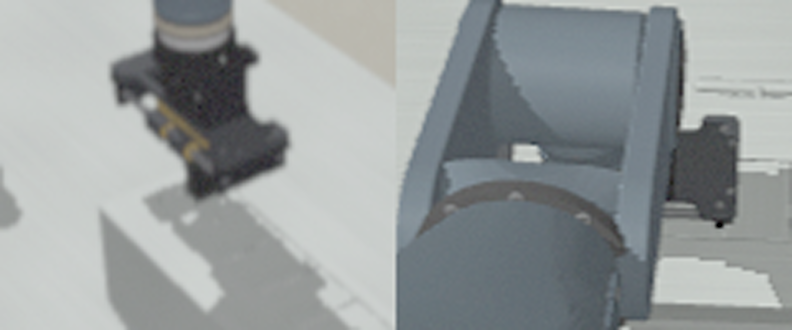

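The gripper body hides the fingers in both views. Its near lower corner is at about (309,179.7) in the side view and (333,197) in the top view, so I triangulate it.

```bash
python3 - <<'E'
from h import *
for z in(.13,.15,.17,.18,.19,.2,.21,.22,.24): print(z,ray('side3',309,179.7,z).round(3),ray('side3',337,165.5,z).round(3),ray('top3',333.5,197,z).round(3),ray('top3',333.5,165,z).round(3))
s=read_state();print(s['joint_positions'].round(3) if hasattr(s['joint_positions'],'round') else s['joint_positions'],s['tau'])
E
```

```text
0.13 [0.551 0.077 0.13 ] [0.665 0.081 0.13 ] [ 0.537 -0.015  0.13 ] [ 0.623 -0.015  0.13 ]
0.15 [0.537 0.056 0.15 ] [0.649 0.06  0.15 ] [ 0.533 -0.015  0.15 ] [ 0.617 -0.015  0.15 ]
0.17 [0.523 0.034 0.17 ] [0.632 0.039 0.17 ] [ 0.529 -0.015  0.17 ] [ 0.611 -0.014  0.17 ]
0.18 [0.516 0.024 0.18 ] [0.624 0.028 0.18 ] [ 0.528 -0.014  0.18 ] [ 0.609 -0.014  0.18 ]
0.19 [0.509 0.013 0.19 ] [0.616 0.018 0.19 ] [ 0.526 -0.014  0.19 ] [ 0.606 -0.014  0.19 ]
0.2 [0.502 0.003 0.2  ] [0.607 0.007 0.2  ] [ 0.524 -0.014  0.2  ] [ 0.603 -0.014  0.2  ]
0.21 [ 0.495 -0.008  0.21 ] [ 0.599 -0.004  0.21 ] [ 0.522 -0.014  0.21 ] [ 0.6   -0.013  0.21 ]
0.22 [ 0.488 -0.018  0.22 ] [ 0.591 -0.014  0.22 ] [ 0.52  -0.014  0.22 ] [ 0.597 -0.013  0.22 ]
0.24 [ 0.474 -0.04   0.24 ] [ 0.574 -0.035  0.24 ] [ 0.516 -0.013  0.24 ] [ 0.592 -0.013  0.24 ]
[ -3.004  32.999  95.609  -0.     51.398 -91.222] [-1.09281224e-03 -4.14032400e+01 -1.29659611e+01 -3.02749558e-02
  7.74279633e-02  2.47422417e-05]
```

The body's extents in x and y match the stated sizes, but it sits some 30 mm higher above the TCP than stated. That explains the missing contact, so I continue down in small steps.

>>> step_arm --pt "0 0 0.003 0 0 0 1" --pt "0 0 0.003 0 0 0 1" --pt "0 0 0.006 0 0 0 1" --pt "0 0 0.006 0 0 0 1"

```text
time_s: 7.22
position: [0.5601, 0.0818, 0.1291]
tcp_rot: [[-1.0, 0.031, -0.0], [0.031, 1.0, -0.0], [0.0, -0.0, -1.0]]
force: [-0.0, 0.2, -0.5]
opening: 0.002
grasp_force: 0.0
```

>>> step_arm --pt "0 0 0.003 0 0 0 1" --pt "0 0 0.003 0 0 0 1" --pt "0 0 0.003 0 0 0 1"

```text
time_s: 7.47
position: [0.5602, 0.0818, 0.1283]
tcp_rot: [[-1.0, 0.031, -0.0], [0.031, 1.0, -0.0], [0.0, -0.0, -1.0]]
force: [0.6, -0.0, 0.3]
opening: 0.008
grasp_force: 0.0
```

>>> step_arm --pt "0 0 0.003 0 0 0 1" --pt "0 0 0.003 0 0 0 1" --pt "0 0 0.006 0 0 0 1" --pt "0 0 0.006 0 0 0 1"

```text
time_s: 7.8
position: [0.5601, 0.0818, 0.1264]
tcp_rot: [[-1.0, 0.031, -0.0], [0.031, 1.0, -0.0], [0.0, -0.0, -1.0]]
force: [0.3, 0.4, 0.1]
opening: 0.003
grasp_force: 0.0
```

>>> step_arm --pt "0 0 0.003 0 0 0 1" --pt "0 0 0.003 0 0 0 1" --pt "0 0 0.003 0 0 0 1"

```text
time_s: 8.05
position: [0.5601, 0.0818, 0.1256]
tcp_rot: [[-1.0, 0.031, -0.0], [0.031, 1.0, -0.0], [0.0, -0.0, -1.0]]
force: [0.5, 0.2, -0.3]
opening: 0.001
grasp_force: 0.0
```

>>> step_arm --pt "0 0 0.003 0 0 0 1" --pt "0 0 0.003 0 0 0 1" --pt "0 0 0.006 0 0 0 1" --pt "0 0 0.006 0 0 0 1"

```text
time_s: 8.38
position: [0.5601, 0.0818, 0.1237]
tcp_rot: [[-1.0, 0.031, -0.0], [0.031, 1.0, 0.0], [0.0, 0.0, -1.0]]
force: [-0.3, -0.5, 0.1]
opening: 0.002
grasp_force: 0.0
```

>>> step_arm --pt "0 0 0.003 0 0 0 1" --pt "0 0 0.003 0 0 0 1" --pt "0 0 0.003 0 0 0 1"

```text
time_s: 8.63
position: [0.5603, 0.0818, 0.1232]
tcp_rot: [[-1.0, 0.031, 0.0], [0.031, 1.0, -0.0], [-0.0, 0.0, -1.0]]
force: [-0.6, 0.1, 2.8]
opening: 0.004
grasp_force: 1.0
```

```bash
python3 - <<'E'
from h import *
s=read_state();print(s['position'],s['force'],s['tau'])
E
```

```text
[0.56029582 0.08177196 0.12315157] [-0.55241963  0.1156978   2.7693623 ] [-3.50660307e-02 -4.05906737e+01 -1.24391145e+01 -2.80704576e-02
 -2.96260952e-02  5.91964681e-05]
```

Contact: 2.8 N at TCP z 0.1232. I press a little more to see whether the pad gives.

>>> step_arm --pt "0 0 0.002 0 0 0 1" --pt "0 0 0.002 0 0 0 1" --pt "0 0 0.002 0 0 0 1"

```text
time_s: 8.88
position: [0.5603, 0.0818, 0.1231]
tcp_rot: [[-1.0, 0.031, 0.001], [0.031, 1.0, -0.0], [-0.001, -0.0, -1.0]]
force: [-2.1, -0.6, 7.0]
opening: 0.007
grasp_force: 2.9
```

Rigid: +4 N for 0.1 mm of movement, so pad 5 is a blank and the face is at TCP 0.123. On to pad 4: at the same command, a blank would give about 5 N and the recessed catch nothing.

>>> step_arm --pt "0 0 -0.03 0 0 0 1" --pt "0 0 -0.03 0 0 0 1" --pt "0 -0.09 -0.03 0 0 0 1" --pt "0 -0.187 -0.03 0 0 0 1" --pt "0 -0.187 -0.03 0 0 0 1" --pt "0 -0.187 -0.02 0 0 0 1" --pt "0 -0.187 -0.01 0 0 0 1" --pt "0 -0.187 -0.01 0 0 0 1"

```text
time_s: 9.55
position: [0.5578, 0.0265, 0.1245]
tcp_rot: [[-1.0, 0.031, -0.002], [0.031, 1.0, 0.001], [0.002, 0.001, -1.0]]
force: [-0.1, 0.9, -0.0]
opening: 0.003
grasp_force: 0.0
```

>>> step_arm --pt "0 0 0.003 0 0 0 1" --pt "0 0 0.006 0 0 0 1" --pt "0 0 0.0085 0 0 0 1" --pt "0 0 0.0085 0 0 0 1" --pt "0 0 0.0085 0 0 0 1"

```text
time_s: 9.97
position: [0.5585, 0.026, 0.1228]
tcp_rot: [[-1.0, 0.031, 0.0], [0.031, 1.0, 0.0], [-0.0, 0.0, -1.0]]
force: [-0.6, 0.4, 0.6]
opening: 0.007
grasp_force: 0.0
```

>>> step_arm --pt "0 0 0.002 0 0 0 1" --pt "0 0 0.002 0 0 0 1" --pt "0 0 0.002 0 0 0 1"

```text
time_s: 10.22
position: [0.5585, 0.0257, 0.1222]
tcp_rot: [[-1.0, 0.031, 0.0], [0.031, 1.0, -0.0], [-0.0, -0.0, -1.0]]
force: [0.5, 0.7, 1.0]
opening: 0.009
grasp_force: 0.0
```

>>> step_arm --pt "0 0 0.001 0 0 0 1" --pt "0 0 0.001 0 0 0 1" --pt "0 0 0.001 0 0 0 1"

```text
time_s: 10.47
position: [0.5585, 0.0257, 0.1219]
tcp_rot: [[-1.0, 0.031, -0.0], [0.031, 1.0, 0.0], [0.0, 0.0, -1.0]]
force: [-0.5, 0.0, -0.7]
opening: 0.005
grasp_force: 0.0
```

Already 1.2 mm below face level with no force, so pad 4 is recessed. I check that it gives.

>>> step_arm --pt "0 0 0.003 0 0 0 1" --pt "0 0 0.003 0 0 0 1" --pt "0 0 0.003 0 0 0 1"

```text
time_s: 10.72
position: [0.5586, 0.0256, 0.1212]
tcp_rot: [[-1.0, 0.031, 0.0], [0.031, 1.0, -0.0], [-0.0, -0.0, -1.0]]
force: [-0.9, -0.3, 0.5]
opening: 0.004
grasp_force: 0.7
```

>>> step_arm --pt "0 0 0.003 0 0 0 1" --pt "0 0 0.003 0 0 0 1" --pt "0 0 0.003 0 0 0 1"

```text
time_s: 10.97
position: [0.5586, 0.0257, 0.1203]
tcp_rot: [[-1.0, 0.031, 0.0], [0.031, 1.0, -0.0], [-0.0, -0.0, -1.0]]
force: [0.1, 0.9, 3.3]
opening: 0.006
grasp_force: 1.8
```

It gives: 0.9 mm of travel at about 2–3 N. I press it all the way down (bottom expected at TCP 0.113).

>>> step_arm --pt "0 0 0.004 0 0 0 1" --pt "0 0 0.008 0 0 0 1" --pt "0 0 0.012 0 0 0 1" --pt "0 0 0.016 0 0 0 1" --pt "0 0 0.02 0 0 0 1" --pt "0 0 0.023 0 0 0 1" --pt "0 0 0.023 0 0 0 1" --pt "0 0 0.023 0 0 0 1"

```text
time_s: 11.63
position: [0.5586, 0.0257, 0.1132]
tcp_rot: [[-1.0, 0.031, 0.0], [0.031, 1.0, -0.0], [-0.0, -0.0, -1.0]]
force: [-0.7, -0.3, 4.8]
opening: 0.009
grasp_force: 2.6
```

>>> step_arm --pt "0 0 0.002 0 0 0 1" --pt "0 0 0.003 0 0 0 1" --pt "0 0 0.003 0 0 0 1" --pt "0 0 0.003 0 0 0 1"

```text
time_s: 11.97
position: [0.5586, 0.0257, 0.1131]
tcp_rot: [[-1.0, 0.031, 0.001], [0.031, 1.0, -0.0], [-0.001, -0.0, -1.0]]
force: [-1.7, 0.5, 9.3]
opening: 0.007
grasp_force: 4.6
```

It bottoms out at 0.1131 with the force rising to 9 N. Now I lift clear and let the bin swing open.

>>> step_arm --pt "0 0 -0.02 0 0 0 1" --pt "0 0 -0.05 0 0 0 1" --pt "0 0 -0.15 0 0 0 1" --pt "0 0 -0.25 0 0 0 1" --pt "0 0 -0.37 0 0 0 1" --pt "0 0 -0.5 0 0 0 1" --pt "0 0 -0.6 0 0 0 1" --pt "0 0 -0.6 0 0 0 1"

```text
time_s: 12.63
position: [0.562, 0.0254, 0.2994]
tcp_rot: [[-0.999, 0.031, 0.013], [0.031, 1.0, -0.002], [-0.013, -0.002, -1.0]]
force: [0.8, 0.4, 0.3]
opening: 0.005
grasp_force: 0.0
```

>>> step_arm --pt "0 0 0 0 0 0 1" --pt "0 0 0 0 0 0 1" --pt "0 0 0 0 0 0 1" --pt "0 0 0 0 0 0 1" --pt "0 0 0 0 0 0 1" --pt "0 0 0 0 0 0 1" --pt "0 0 0 0 0 0 1" --pt "0 0 0 0 0 0 1"

```text
time_s: 13.3
position: [0.5584, 0.0257, 0.2919]
tcp_rot: [[-1.0, 0.031, -0.001], [0.031, 1.0, 0.0], [0.001, 0.0, -1.0]]
force: [-0.3, 0.4, -1.3]
opening: 0.009
grasp_force: 0.0
```

```bash
python3 - <<'E'
from h import *
shot('side','side4.png');shot('top','top4.png')
a=cv2.imread('pics/side4.png')[110:350,190:450]; b=cv2.imread('pics/top4.png')[90:330,120:520]
cv2.imwrite('pics/c7.png',cv2.resize(np.hstack([a,b]),None,fx=1.2,fy=1.2))
E
```

```text
(no output)
```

View pics/c7.png

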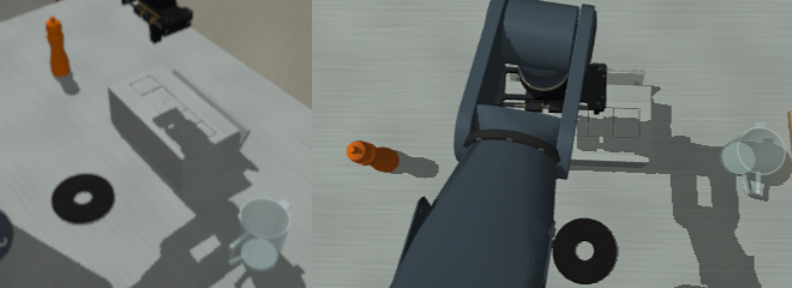

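The bin is tipped out on the far side (side crop (185,80)–(250,130)), the mill and jug are standing where they were, and the hand is well clear. I let things settle briefly, then hand in.

>>> step_arm --pt "0 0 0 0 0 0 1" --pt "0 0 0 0 0 0 1" --pt "0 0 0 0 0 0 1" --pt "0 0 0 0 0 0 1" --pt "0 0 0 0 0 0 1" --pt "0 0 0 0 0 0 1" --pt "0 0 0 0 0 0 1" --pt "0 0 0 0 0 0 1"

```text
time_s: 14.07
position: [0.5585, 0.0257, 0.2923]
tcp_rot: [[-1.0, 0.031, 0.0], [0.031, 1.0, -0.0], [-0.0, -0.0, -1.0]]
force: [-0.5, 0.9, 0.4]
opening: 0.004
grasp_force: 0.0
```

```bash
python3 -c "
from rig import *
print(hand_in())"
```

```text
the job is handed in; nothing more can be done
None
```

Handed in at about 14 s: feeling from the +y end, pad 5 was rigid and pad 4 gave, so I pressed pad 4 to its stop (readings up to 9 N) and lifted clear; the last pictures show the bin tipped open and the jug and mill standing in place, but I did not check the pad's spring-back directly.

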